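# Stand the fallen carton up in its storage lane

### The arm

A 6-joint arm with a two-finger parallel gripper is mounted at the origin on a cart in front of the work surface, level with it; the furniture and walls round the work are solid. World frame = base frame: x ahead of the robot, y to its left, z up, the work surface at z = 0. Lengths are in mm, angles in rad, forces in N, time in s.
With the tool pointing down it reaches from about 300 to 775 mm from the base axis. Payload 14.6 kg.
Tool frame: the origin (TCP) lies midway between the tips of the shut fingers; the grasp point (between the pads) lies 19 mm behind it; y points along the fingers, x is the direction in which the jaws open and shut, and the axes are right-handed (so a half turn about y gives the same grasp; the last joint's range is limited). The gripper opens to 94 mm and grips with 3 to 60 N. Pads are 16 mm wide; open, the fingers measure 119 mm over their backs; the gripper's body (75 mm by 177 mm) begins 78 mm behind the grasp point.
Start: joints at [-1.287, 0.3, 1.521, -0, 1.321, -0.067], TCP at [189, -516.496, 205.446] pointing down, gripper open.
Joint ranges: [-3.03, 3.03], [-0.79, 2.21], [0.23, 2.52], [-1.04, 4.18], [0, 3.07], [-2.55, 2.55]. Speed limits (rad/s): [2.22, 2.22, 2.57, 3.14, 3.14, 3.14].

### API

Orientations are given as [roll, pitch, yaw] about the fixed x, y, z axes, in that order (R = Rz(yaw) Ry(pitch) Rx(roll)).
In Python, from cell import manip gives the robot as it stands.
- The arm moves only by the tool servo_tool, never from a script. Its argument "commands" is a list of rows, each an object with "dp": the shift along the tool's x, y, z in mm, a list of three; "turn": the turn, a rotation vector about the tool's x, y, z in degrees, a list of three. A call has 1 to 5 rows; each row is the pose to reach, as a shift and turn from the pose measured when the call began, along the tool's axes at that moment; what a row does not reach only later rows make up. A row lasts 1/12 s, in which the tool goes at most 41.7 mm and 7.16 degrees, less where a joint would pass 70% of its speed; a pose out of reach is approached as far as the arm can. A call with a gripper value outside its range is refused whole. "grip" is the gripper command: -1 is fully open, 1 is shut, values between are in proportion, set as the call begins (left out, the last holds). The fingers move at their own pace and stop on an object; "force" is the grip in N (left out, the last holds). Time passes only in rows, so rows that repeat a pose let the fingers close. It gives the time, the measured TCP pose, the force and the opening at its end, in the units of the state.
- manip.read_state(): the state, without advancing time (a new reading comes with each control period).
- manip.camera(name): name is "side" or "top"; returns a dict with "img" (384x512x3 uint8, red, green, blue), "depth" (384x512 float32, mm along the optical axis (not along the pixel's ray), 0 where there is no reading), "K" (3x3 intrinsics, pixels), "k1" (the pictures are not rectified: a ray, as slopes to the right and down, at radius r is drawn at 1 + k1 r^2 times it, then the intrinsics apply), "R" (3x3) and "t" (3): a world point X has camera coordinates R X + t. Camera axes: x right, y down, z forward; pixel columns grow to the right and rows downward; lengths in mm; the calibration is good to about 2 mm. A picture is of the moment at which its call begins.
- manip.sign_off(): hands the job in, once; it reports no verdict.
The state is a dict: "clock": time; "joints": joint angles; "qd": joint speeds; "effort": joint torques, N m; "eef_pos": TCP position; "eef_rot": TCP orientation; "wrist_force": force on the tool from outside, world axes, zero at the start; "moment": the same for the moment, N m; "finger_gap": finger opening in mm.
Only numpy, scipy, OpenCV 4.12 (cv2) and the standard library are available. Lean on these libraries where they do the work, as an engineer would, in place of code of your own. Each camera call takes 0.05 s, during which the arm holds its last target.

### The job

In the storage lane of white cartons the front one has toppled towards the robot and lies with its top on the wire at the lane's front. Stand it upright on the lane's floor again without knocking the other two over, push it back so that it stands squarely against them, then swing the retaining bar fully across in front of the row. Leave the other lane and what stands in it as they are.

Things in the scene. Friction and masses are not known exactly. Their poses are not given: they have to be found in the camera images.
- lane: the cartons' steel lane. Origin under its floor, 14 mm above the table, on its centre line; x along it to its back plate, y left, z up. Floor top z = 0.004, from x = -0.102 to 0.132; side walls 3 mm thick, inner faces y = +/-0.048, tops z = 0.040; back plate's inner face x = 0.128, top z = 0.100. Posts (12 mm) outside the walls at x = -0.014, y = +/-0.057, tops z = 0.0785 (left one: bar hinge).
- front_wire (a point): middle of the round wire across the lane's front, 8 mm diameter, lane x = -0.098, z = 0.042; axes as the lane's. The fallen carton's underside lies on it, 88 mm from its foot edge, and reaches 42 mm past it towards the robot. Its foot edge is on the lane floor at lane x = -0.018.
- carton_fallen_center (a point): the toppled white and teal carton, 85 x 130 x 42 mm, 0.14 to 0.28 kg; point at its centre, own x along 85, y along 130, z along 42 mm. Its long axis leans 28 degrees above level: own y points from its foot to its top end (towards the robot and up), own z to its upper side. Standing: own y up, own z to the lane's back; against the row its centre is at lane x = 0.021 to 0.023, z = 0.069.
- carton_mid_center (a point): the middle carton of the row, standing: white and teal carton, 85 x 130 x 42 mm, 0.2 kg; point at its centre, own x along 85, y along 130, z along 42 mm; own y up, own z to the lane's back; its front face is at lane x = 0.043
- carton_rear_center (a point): the rear carton of the row, standing against the back plate: white and teal carton, 85 x 130 x 42 mm, 0.2 kg; point at its centre, own x along 85, y along 130, z along 42 mm; own y up, own z to the lane's back
- bar (a joint): hinge of the retaining bar, vertical axis, rad. It starts open at 0 to 0.35; at 0.35 the bar points along lane -x, over the left wall, at less it points a little outward (left). Closes anticlockwise seen from above; at 1.92 (its stop) it lies straight across the lane in front of the row. It stays where it is left; about 0.5 N at the knob moves it.
- bar_hinge (a point): point on the bar's hinge axis at the height of the bar's centre line: lane x = -0.014, y = 0.057, z = 0.085; axes as the lane's. The bar is a round aluminium rod, 10 mm diameter, reaching 119 mm from the axis; closed, its back is 9 to 11 mm in front of a snug row
- bar_knob (a point): centre of the black upright knob near the bar's free end, 104 mm from the hinge axis, 12 mm diameter, reaching from the bar to z = 0.110
- other_lane: the other steel lane, the same shape, its bar already closed, fixed to the table; origin and axes as for the first lane
- tub_center (a point): centre of a round tub of cotton swabs, 77 mm diameter, 80 mm high, standing at the back of the other lane
- bottle_center (a point): centre of a small screw cap bottle, 44 mm diameter, 88 mm high, standing in front of the tub in the other lane
Mind the look-alikes: they are no part of the job. Leave any pink look-alike of the part that bears carton_rear_center alone.

How it is judged:
By the outcome, as a careful person would: the job done as asked, in the order asked, and still so for the second after the job is handed in, with the robot touching nothing.
It also fails if it takes over 54 s, if anything falls off the work surface, if the arm or the gripper's body presses on something with over 40 N, if the wrist force passes 120 N, or if a joint passes its speed limit or range.

## Working session

There is one attempt and no reset: what is moved stays moved. The work goes in short steps, Python scripts to look and compute and a tool call to move; the robot and the scene stay as the last step left them, time stands still between calls to the robot, and variables do not carry over. Pictures are saved under pics/ and viewed, and the job is handed in when it is done.

Besides the shell and the picture viewer there is one more tool, called after "Call:" as name([rows], argument=value, ...), one row to a line, values as JSON. servo_tool: Moves the arm, as the interface text tells. Its arguments: {"type":"object","properties":{"commands":{"type":"array","items":{"type":"object","properties":{"dp":{"type":"array","items":{"type":"number"}},"turn":{"type":"array","items":{"type":"number"}}}}},"grip":{"type":"number"},"force":{"type":"number"}},"required":["commands"]}

```bash
mkdir -p pics; ls; python3 - <<'E'
from cell import manip
import cv2,numpy as np
print(manip.read_state())
for n in("side","top"):
    c=manip.camera(n); cv2.imwrite(f"pics/{n}0.png",c["img"][:,:,::-1]); np.savez(f"{n}0.npz",**{k:np.array(v) for k,v in c.items()})
    print(n,c["K"],c["k1"],c["R"],c["t"], -np.array(c["R"]).T@np.array(c["t"]))
E
```

```text
pics
{'clock': 0.0, 'joints': array([-1.28662019e+00,  3.00481068e-01,  1.52161235e+00,  3.64215691e-05,
        1.32066047e+00, -6.66407731e-02]), 'qd': array([ 0.00029113, -0.00159427, -0.00295272,  0.00184503, -0.00039921,
        0.00056048]), 'effort': array([-2.98455932e-03, -5.31811988e+01, -3.52745640e+01,  7.07150088e-02,
        2.43874040e-02, -8.84358724e-05]), 'eef_pos': array([ 188.92645353, -516.25107425,  204.86762511]), 'eef_rot': array([-1.57068380e+00,  1.15630886e-03, -1.21998839e+00]), 'wrist_force': array([-0.48913415, -0.09838628, -0.43377861]), 'moment': array([-0.03397131, -0.01221523,  0.03896632]), 'finger_gap': 94.13139686890958}
side [[464.32392294   0.         252.02734473]
 [  0.         464.32392294 193.54481499]
 [  0.           0.           1.        ]] -0.1769099665682531 [[-0.13663767  0.99058091 -0.00892227]
 [ 0.67807486  0.08695789 -0.72983067]
 [-0.72218047 -0.10577233 -0.68356974]] [  96.24387516 -343.7962873  1583.71585982] [1389.99882159  102.07177652  832.52586971]
top [[371.21623275   0.         253.06712096]
 [  0.         371.21623275 188.71110939]
 [  0.           0.           1.        ]] -0.00843867629368565 [[-0.12437406 -0.9922168  -0.00607639]
 [-0.96684233  0.12256541 -0.22403933]
 [ 0.22304034 -0.02198977 -0.97456116]] [ 64.23464388 602.30204295 886.83493523] [392.52026819   9.41459341 999.60454543]
```

View pics/side0.png

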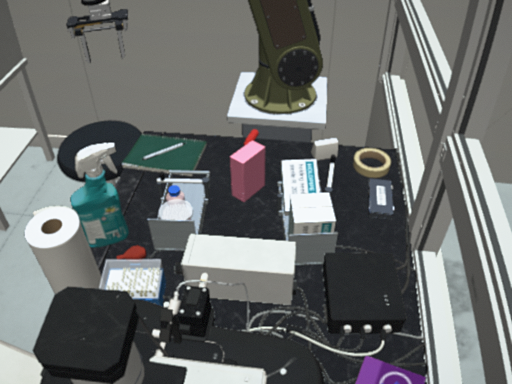

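View pics/top0.png

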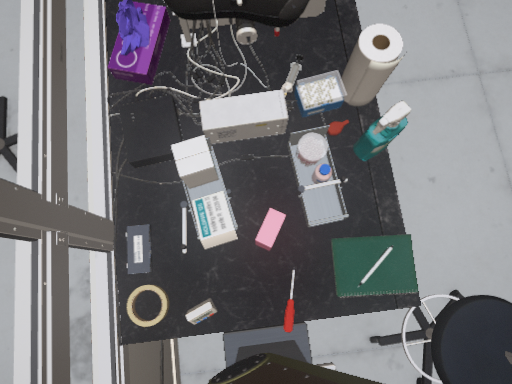

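The top view has the carton lane around (205,195): the row stands at (195,160) and the fallen carton lies at (213,218). The other lane is at (318,175) and the pink look-alike at (270,229). I'll enlarge.

```bash
python3 - <<'E'
import cv2
a=cv2.imread("pics/top0.png")[125:265,150:290];cv2.imwrite("pics/t1.png",cv2.resize(a,None,fx=4.2,fy=4.2,interpolation=cv2.INTER_CUBIC))
a=cv2.imread("pics/side0.png")[145:275,255:365];cv2.imwrite("pics/s1.png",cv2.resize(a,None,fx=4.5,fy=4.5,interpolation=cv2.INTER_CUBIC))
E
```

```text
(no output)
```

View pics/t1.png

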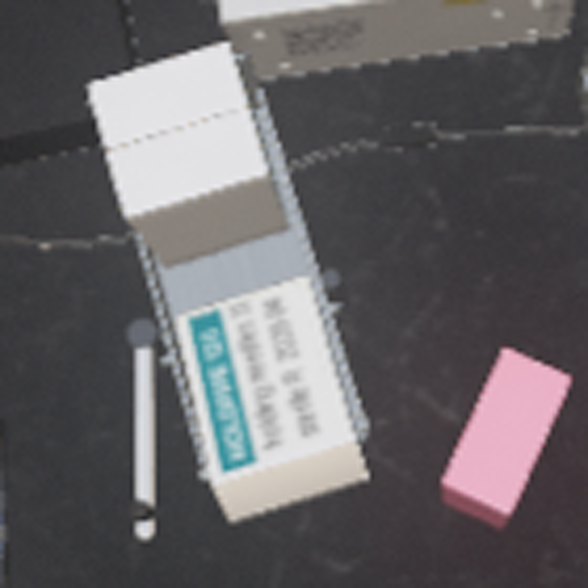

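View pics/s1.png

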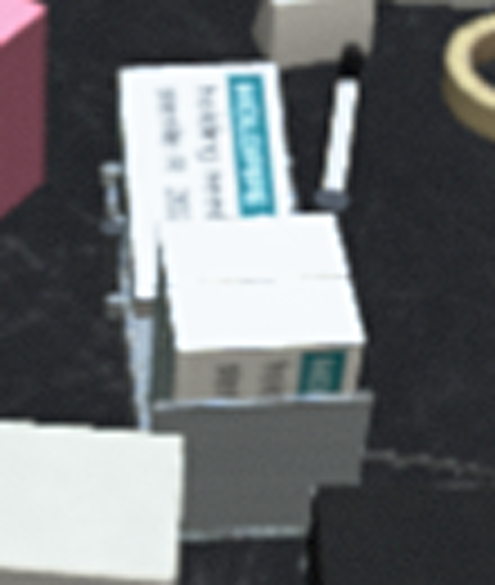

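```bash
cat > h.py <<'E'
import numpy as np
class Cam:
    def __init__(s,n,f=None):
        if f is None:
            from cell import manip; c=manip.camera(n)
        else: c=np.load(f)
        s.img=c["img"];s.d=c["depth"];s.K=np.array(c["K"]);s.k1=float(c["k1"]);s.R=np.array(c["R"]);s.t=np.array(c["t"])
    def proj(s,X):
        X=np.atleast_2d(X)@s.R.T+s.t; p=X[:,:2]/X[:,2:]; p=p*(1+s.k1*(p**2).sum(1,keepdims=True))
        return p*[s.K[0,0],s.K[1,1]]+s.K[:2,2]
    def ray(s,uv):
        q=(np.atleast_2d(uv)-s.K[:2,2])/[s.K[0,0],s.K[1,1]]; p=q.copy()
        for _ in range(20): p=q/(1+s.k1*(p**2).sum(1,keepdims=True))
        return np.c_[p,np.ones(len(p))]
    def onz(s,uv,z):
        r=s.ray(uv)@s.R; o=-s.R.T@s.t
        return o+r*((z-o[2])/r[:,2])[:,None]
    def cloud(s):
        v,u=np.nonzero(s.d>0); r=s.ray(np.c_[u,v])*s.d[v,u][:,None]
        return (r-s.t)@s.R,u,v
E
python3 - <<'E'
from h import *
T=Cam("top","top0.npz");S=Cam("side","side0.npz")
t=lambda *p:np.array(p)/4.2+[150,125]
s=lambda *p:np.array(p)/4.5+[255,145]
np.set_printoptions(precision=1,suppress=True)
print("row top corners T",T.onz(t((90,85),(235,42),(270,175),(130,215)),148))
print("row top corners S",S.onz(s((165,225),(335,215),(362,345),(178,352)),148))
print("rpost",T.onz(t((331,279)),92.5)); print("hinge",T.onz(t((140,332)),104)); print("knob",T.onz(t((146,510)),124))
print("hinge S",S.onz(s((333,197)),104)); print("knob S",S.onz(s((350,52)),124))
print("backplate",S.onz(s((153,403),(373,393)),114))
zz=np.array([14+4+37+0,14+4+37,14+4+37+61,14+4+37+61.])
# foot upper edge z = 4+42cos28=41.1 ; top upper z = +130 sin28
print("fallen foot edge",T.onz(t((172,318),(305,275)),14+41.1)); print("fallen top edge",T.onz(t((210,482),(362,443)),14+41.1+61))
print("fallen S top edge",S.onz(s((120,70),(275,63)),14+41.1+61))
E
```

```text
row top corners T [[719.6 173.1 148. ]
 [735.2  87.4 148. ]
 [652.7  75.4 148. ]
 [639.3 156.4 148. ]]
row top corners S [[660.5  81.3 148. ]
 [643.1 162.2 148. ]
 [728.1 175.8 148. ]
 [742.8  93.4 148. ]]
rpost [[600.8  50.1  92.5]]
hinge [[580.7 163.9 104. ]]
knob [[475.5 165.5 124. ]]
hinge S [[581.5 164.8 104. ]]
knob S [[484.9 170.7 124. ]]
backplate [[744.3  83.8 114. ]
 [725.4 184.9 114. ]]
fallen foot edge [[597.2 152.   55.1]
 [614.   67.5  55.1]]
fallen top edge [[487.4 129.7 116.1]
 [498.5  42.  116.1]]
fallen S top edge [[507.   47.  116.1]
 [490.  130.5 116.1]]
```

```bash
cat > fit.py <<'E'
from h import *
from scipy.optimize import least_squares
T=Cam("top","top0.npz");S=Cam("side","side0.npz")
t=lambda *p:np.array(p)/4.2+[150,125]
s=lambda *p:np.array(p)/4.5+[255,145]
np.set_printoptions(precision=2,suppress=True)
# params: x,y,yaw, yoff row, yoff fallen, knob angle
obs=[]
def model(q):
    r=[]
    yr=q[3]; yf=q[4]
    row=np.array([[127.5,yr+42.5,134],[127.5,yr-42.5,134],[43,yr-42.5,134],[43,yr+42.5,134]])
    pT=[*row,(-14,-57,78.5),(-14,57,90)]
    uT=t((90,85),(235,42),(270,175),(130,215),(331,279),(140,332))
    pS=[*row[[2,3,0,1]],(-14,57,90),(129.5,-50,100),(129.5,50,100)]
    uS=s((165,225),(335,215),(362,345),(178,352),(333,197),(153,403),(373,393))
    c,n=np.cos(np.radians(28)),np.sin(np.radians(28))
    # foot edge (-18,4); along (-c,n), up (n,c)
    F=lambda a,h,y:(-18-c*a+n*h, y, 4+n*a+c*h)
    pT+= [F(0,42,yf+42.5),F(0,42,yf-42.5),F(130,42,yf+42.5),F(130,42,yf-42.5),F(130,0,yf+42.5),F(130,0,yf-42.5)]
    uT=np.r_[uT,t((172,318),(305,275),(210,482),(362,443),(233,520),(368,480))]
    pS+=[F(130,42,yf-42.5),F(130,42,yf+42.5)]; uS=np.r_[uS,s((120,70),(275,63))]
    th=q[5]; k=(-14-104*np.cos(th),57+104*np.sin(th),110); pT.append(k);uT=np.r_[uT,t((146,510))]; pS.append(k);uS=np.r_[uS,s((350,52))]
    cc,ss=np.cos(q[2]),np.sin(q[2]); R=np.array([[cc,-ss,0],[ss,cc,0],[0,0,1]])
    W=lambda p:np.array(p)@R.T+[q[0],q[1],14]
    return np.r_[(T.proj(W(pT)+[q[6],q[7],0])-uT),(S.proj(W(pS)+[-q[6],-q[7],0])-uS)]
# th: angle outward from lane -x
o=least_squares(lambda q:np.r_[model(q).ravel(),q[6:]/2],[605,110,.17,0,0,.1,0,0],loss='soft_l1')
print(o.x); print(model(o.x))
J=o.jac;print(np.sqrt(np.diag(np.linalg.inv(J.T@J))))
E
python3 fit.py
python3 - <<'E'
from h import *
import cv2
np.set_printoptions(precision=2,suppress=True)
for n in("top","side"):
    C=Cam(n,n+"0.npz");P,u,v=C.cloud()
    m=(P[:,2]>143)&(P[:,2]<153)&(P[:,0]>625)&(P[:,0]<745)&(P[:,1]>60)&(P[:,1]<190)
    Q=P[m]; print(n,m.sum(),Q[:,2].mean(),Q[:,2].std(),cv2.minAreaRect(Q[:,:2].astype(np.float32)),Q.mean(0))
    m=(P[:,0]>500)&(P[:,0]<580)&(P[:,1]>60)&(P[:,1]<130)&(P[:,2]>55)&(P[:,2]<140);Q=P[m]
    A=np.c_[Q[:,:2],np.ones(len(Q))];c,*_=np.linalg.lstsq(A,Q[:,2],rcond=None); r=A@c-Q[:,2]
    print("fallen plane",len(Q),c,r.std(), "tilt",np.degrees(np.arctan(np.hypot(*c[:2]))),"yaw",np.arctan2(-c[1],-c[0]))
    m=(abs(P[:,2])<300)&(P[:,0]>300)&(P[:,0]<480)&(abs(P[:,1]-20)<60); print("table z",np.median(P[m,2]))
E
```

```text
[606.29 110.16   0.18   0.26  -1.73   0.22  -2.47  -1.5 ]
[[-0.26 -0.76]
 [-1.08 -0.51]
 [ 0.2  -0.43]
 [-0.82  0.42]
 [ 0.03  0.22]
 [ 0.71  0.25]
 [ 1.08 -0.5 ]
 [ 0.81  0.11]
 [ 0.58  0.81]
 [-1.28 -0.68]
 [-0.56  0.79]
 [ 0.41 -0.13]
 [-0.5  -0.13]
 [-1.56 -0.73]
 [-0.36  0.08]
 [ 0.36 -0.52]
 [-0.19 -0.39]
 [ 0.15  0.98]
 [ 0.84  0.39]
 [-0.42  0.59]
 [ 0.44 -0.38]
 [ 0.4   0.09]
 [-0.41 -1.04]]
[0.75 1.24 0.01 1.59 2.14 0.03 0.71 0.6 ]
top 1195 148.39286609794434 1.5338177864040896 ((688.3595581054688, 125.2022705078125), (85.95874786376953, 85.04012298583984), 10.802972793579102) [687.24 125.14 148.39]
fallen plane 827 [ -0.52  -0.1  384.45] 1.4652484853856362 tilt 28.028849226097133 yaw 0.1845243255147183
table z 0.5883691090843919
side 1192 146.66394315309185 1.2612679982014274 ((690.1542358398438, 125.71324157714844), (87.21212005615234, 86.06210327148438), 10.879965782165527) [692.55 125.67 146.66]
fallen plane 921 [ -0.53  -0.09 384.07] 2.428321201743909 tilt 28.12321860033139 yaw 0.1778063310906113
table z -0.9761748159255048
```

```bash
python3 - <<'E'
from h import *
np.set_printoptions(precision=0,suppress=True)
T=Cam("top","top0.npz");S=Cam("side","side0.npz")
P,u,v=T.cloud()
def loc(Q): 
    d=Q[:,:2]-[606.3,110.2]; c,s=np.cos(.182),np.sin(.182); return np.c_[d@[c,s],d@[-s,c],Q[:,2]-14]
m=(u>255)&(u<287)&(v>208)&(v<250)&(P[:,2]>15); print("pink",P[m].min(0),P[m].max(0),np.median(P[m],0))
m=(u>185)&(u<215)&(v>298)&(v<325); print("eraser",P[m].max(0),P[m].min(0))
P2,u2,v2=S.cloud()
for z in(180,190,200,210,225,290,305):
  for x in (108,116):
    k=(u2==255+round(x/4.5))&(v2==145+round(z/4.5)); print(x,z,loc(P2[k]))
L=loc(P);m=(abs(L[:,0]+14)<20)&(abs(L[:,1]-57)<12);print("hinge hub z max",L[m].max(0))
E
```

```text
pink [448. -78.  15.] [538.  -2. 136.] [491. -38. 130.]
eraser [352. 201.  58.] [282. 122.  -6.]
108 180 [[-89. -51.  40.]]
116 180 [[-150.  -38.  -16.]]
108 190 [[-89. -50.  33.]]
116 190 [[-138.  -39.  -12.]]
108 200 [[-85. -51.  31.]]
116 200 [[-132.  -40.  -14.]]
108 210 [[-85. -50.  20.]]
116 210 [[-64. -48.  39.]]
108 225 [[-13. -59.  78.]]
116 225 [[-14. -54.  76.]]
108 290 [[ -8. -58.  37.]]
116 290 [[-10. -53.  35.]]
108 305 [[ -8. -57.  22.]]
116 305 [[ -3. -53.  27.]]
hinge hub z max [ 5. 69. 95.]
```

```bash
cat >> h.py <<'E'
from scipy.spatial.transform import Rotation as Ro
L0=np.array([606.3,110.2,14.]);YAW=.182
RL=Ro.from_euler('z',YAW).as_matrix()
def l2w(p): return RL@np.array(p,float)+L0
def w2l(p): return RL.T@(np.array(p)-L0)
R0=np.array([[0,0,1],[-1,0,0],[0,-1,0.]])  # lane frame: tool x=-y, y=down, z=+x
def Rt(tilt,dyaw=0): return Ro.from_euler('z',YAW+np.radians(dyaw)).as_matrix()@R0@Ro.from_euler('x',tilt,degrees=True).as_matrix()
def move(tcp_lane,tilt,dyaw=0,st=None):
    from cell import manip
    st=st or manip.read_state()
    p=st["eef_pos"];R=Ro.from_euler('xyz',st["eef_rot"]).as_matrix()
    dp=R.T@(l2w(tcp_lane)-p); tu=Ro.from_matrix(R.T@Rt(tilt,dyaw)).as_rotvec(degrees=True)
    print("dp",dp.round(1),"turn",tu.round(1),"|dp|",round(np.linalg.norm(dp)),"|t|",round(np.linalg.norm(tu),1))
def where(st=None):
    from cell import manip
    st=st or manip.read_state()
    R=Ro.from_euler('xyz',st["eef_rot"]).as_matrix(); Rl=Rt(0).T@R
    print("t",round(st["clock"],2),"lane TCP",w2l(st["eef_pos"]).round(1),"rotvec vs down",Ro.from_matrix(Rl).as_rotvec(degrees=True).round(1),"F lane",(RL.T@st["wrist_force"]).round(1),"gap",round(st["finger_gap"],1),"q",np.round(st["joints"],2))
E
python3 - <<'E'
from h import *
np.set_printoptions(precision=1,suppress=True)
T=Cam("top","top0.npz")
q=np.array([(443,485),(505,348),(570,378),(505,515)])/4.2+[150,125]
for p in T.onz(q,131): print(p, w2l(p))
where()
# via pose
move(w2l([400,0,330]),0)
c,s=np.cos(np.radians(50)),np.sin(np.radians(50))
d=np.array([s,0,-c]); g=np.array([-112.3,-1.7,77.9]); tcp=g+19*d; print("grasp tcp",tcp,"pre",tcp-90*d, l2w(tcp-90*d))
E
```

```text
[468.   -0.4 131. ] [-156.   -83.7  117. ]
[539.9 -44.8 131. ] [ -93.3 -140.4  117. ]
[518.4 -78.7 131. ] [-120.6 -169.9  117. ]
[447.4 -32.2 131. ] [-182.1 -111.3  117. ]
t 0.1 lane TCP [-523.9 -540.6  191. ] rotvec vs down [-0.  -9.7  0.1] F lane [0.  0.6 0.7] gap 94.0 q [-1.3  0.3  1.5 -0.   1.3 -0.1]
dp [-412.5 -124.6  375.6] turn [ 0.   9.7 -0.1] |dp| 572 |t| 9.7
grasp tcp [-97.7  -1.7  65.7] pre [-166.7   -1.7  123.5] [442.7  78.4 137.5]
```

Candidates in the top view:
- Target: the fallen carton at (213,218), which has teal print and lies on the wire.
- Standing row at (195,160).
- Pink box at (270,229).
- White power box at (245,117).

I choose (213,218). The 28° plane fit and the close crop confirm it.

Call:
servo_tool([
  {"dp":[-412,-124,376],"turn":[0,9.7,0]},
  {"dp":[-412,-124,376],"turn":[0,9.7,0]},
  {"dp":[-412,-124,376],"turn":[0,9.7,0]},
  {"dp":[-412,-124,376],"turn":[0,9.7,0]},
  {"dp":[-412,-124,376],"turn":[0,9.7,0]},
], grip=-1, force=20)

```text
clock: 0.52
eef_pos: [266.2, -326.4, 250.7]
eef_rot: [-1.571, 0.002, -1.39]
wrist_force: [0.9, -0.8, -0.0]
finger_gap: 94.1
```

```bash
python3 -c "
from h import *
where(); move([-190,-1.7,190],25)"
```

```text
t 0.52 lane TCP [-413.5 -367.8  236.7] rotvec vs down [-0.   0.1  0.1] F lane [ 0.7 -0.9 -0. ] gap 94.1 q [-0.97 -0.03  1.79  0.    1.38  0.42]
dp [-366.3   47.2  223.2] turn [25.  -0.1 -0.1] |dp| 431 |t| 25.0
```

Call:
servo_tool([
  {"dp":[-366,30,223],"turn":[5,0,0]},
  {"dp":[-366,35,223],"turn":[10,0,0]},
  {"dp":[-366,40,223],"turn":[15,0,0]},
  {"dp":[-366,45,223],"turn":[20,0,0]},
  {"dp":[-366,47,223],"turn":[25,0,0]},
])

```text
clock: 0.93
eef_pos: [340.3, -132.9, 230.8]
eef_rot: [-1.13, 0.002, -1.391]
wrist_force: [1.0, -0.7, 0.8]
finger_gap: 94.0
```

```bash
python3 -c "
from h import *
where(); move([-190,-1.7,175],50)"
```

```text
t 0.93 lane TCP [-305.6 -191.   216.8] rotvec vs down [25.2  0.1  0.1] F lane [ 0.8 -0.9  0.8] gap 94.0 q [-0.73 -0.37  2.17  0.39  1.1   0.52]
dp [-189.4   87.3   86.2] turn [24.8 -0.2 -0. ] |dp| 226 |t| 24.8
```

Call:
servo_tool([
  {"dp":[-189,87,86],"turn":[25,0,0]},
  {"dp":[-189,87,86],"turn":[25,0,0]},
  {"dp":[-189,87,86],"turn":[25,0,0]},
  {"dp":[-189,87,86],"turn":[25,0,0]},
  {"dp":[-189,87,86],"turn":[25,0,0]},
])

```text
clock: 1.35
eef_pos: [403.7, 33.2, 195.7]
eef_rot: [-0.701, 0.002, -1.393]
wrist_force: [1.8, -1.2, 0.2]
finger_gap: 93.9
```

```bash
python3 -c "
from h import *
where(); move([-166.7,-1.7,123.5],50)"
```

```text
t 1.35 lane TCP [-213.2  -39.1  181.7] rotvec vs down [49.8  0.3  0. ] F lane [ 1.6 -1.5  0.2] gap 93.9 q [-0.2  -0.46  2.48  0.81  0.41  0.56]
dp [-37.5  72.9 -14.7] turn [ 0.2 -0.2  0.1] |dp| 83 |t| 0.3
```

Call:
servo_tool([
  {"dp":[-38,73,-15],"turn":[0,0,0]},
  {"dp":[-38,73,-15],"turn":[0,0,0]},
  {"dp":[-38,73,-15],"turn":[0,0,0]},
  {"dp":[-38,73,-15],"turn":[0,0,0]},
])

```text
clock: 1.68
eef_pos: [440.1, 75.6, 149.4]
eef_rot: [-0.684, 0.009, -1.384]
wrist_force: [-0.3, -0.1, 0.8]
finger_gap: 94.0
```

```bash
python3 -c "
from h import *
where(); move([-166.7,-1.7,123.5],50)
import cv2
for n,r in (('top',(120,330,130,310)),('side',(120,260,230,360))):
    C=Cam(n); a=C.img[r[0]:r[1],r[2]:r[3],::-1]; cv2.imwrite(f'pics/{n}1.png',cv2.resize(a,None,fx=4 if n=='side' else 2.8,fy=4 if n=='side' else 2.8,interpolation=cv2.INTER_CUBIC))
"
```

```text
t 1.68 lane TCP [-169.7   -4.   135.4] rotvec vs down [50.8 -0.   0.6] F lane [-0.3 -0.1  0.8] gap 94.0 q [-0.01 -0.2   2.46  1.54  0.16 -0.09]
dp [-2.1  9.9 -7.3] turn [-0.8 -0.2 -0.5] |dp| 12 |t| 1.0
```

View pics/top1.png

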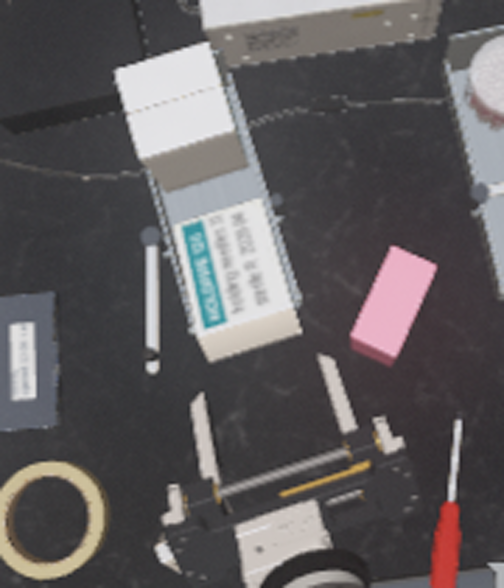

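View pics/side1.png

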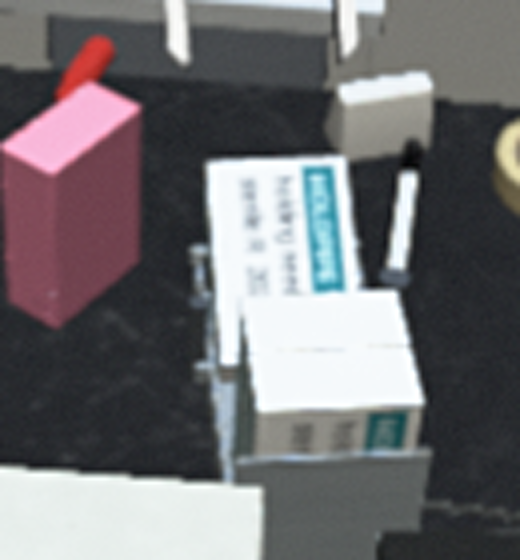

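```bash
python3 -c "
from h import *
move([-145,-2,136],30)"
```

```text
dp [-1.9 18.7 16.6] turn [-20.7  -0.2  -0.6] |dp| 25 |t| 20.7
```

The wrist is close to its singular pose (q5 ≈ 0.16), so I'm going to a flatter 30° tool tilt instead of 50°.

Call:
servo_tool([
  {"dp":[-2,6,5],"turn":[-6,0,0]},
  {"dp":[-2,12,10],"turn":[-12,0,0]},
  {"dp":[-2,16,14],"turn":[-18,0,0]},
  {"dp":[-2,19,17],"turn":[-20.7,-0.2,-0.6]},
  {"dp":[-2,19,17],"turn":[-20.7,-0.2,-0.6]},
])

```text
clock: 2.2
eef_pos: [458.5, 89.0, 151.4]
eef_rot: [-0.837, 0.04, -1.348]
wrist_force: [-0.0, 0.5, 0.3]
finger_gap: 94.1
```

```bash
python3 -c "
from h import *
where(); move([-145,-2,136],30)
move([-102.8,-2,61.4],30)"
```

```text
t 2.2 lane TCP [-149.2    5.9  137.4] rotvec vs down [42.  -1.4  3. ] F lane [0.1 0.5 0.3] gap 94.1 q [ 0.02 -0.14  2.32  0.61  0.3   0.85]
dp [8.1 3.4 2.2] turn [-12.    0.6  -3.2] |dp| 9 |t| 12.4
dp [ 12.8  87.  -16.4] turn [-12.    0.6  -3.2] |dp| 89 |t| 12.4
```

Call:
servo_tool([
  {"dp":[8,3.4,2.2],"turn":[-6,0.3,-2]},
  {"dp":[8,3.4,2.2],"turn":[-12,0.6,-3.2]},
  {"dp":[8,3.4,2.2],"turn":[-12,0.6,-3.2]},
  {"dp":[8,3.4,2.2],"turn":[-12,0.6,-3.2]},
])

```text
clock: 2.53
eef_pos: [465.7, 79.9, 152.1]
eef_rot: [-1.048, -0.005, -1.394]
wrist_force: [-0.4, 0.9, 0.1]
finger_gap: 94.4
```

```bash
python3 -c "
from h import *
where(); move([-145,-2,136],30)
move([-102.8,-2,61.4],30)"
```

```text
t 2.53 lane TCP [-143.8   -4.3  138.1] rotvec vs down [29.9  0.2 -0.4] F lane [-0.2  1.   0.1] gap 94.4 q [ 0.06 -0.08  2.17  0.1   0.53  1.38]
dp [-2.3  1.2 -2.1] turn [ 0.1 -0.1  0.4] |dp| 3 |t| 0.4
dp [-2.9 86.9 -2.8] turn [ 0.1 -0.1  0.4] |dp| 87 |t| 0.4
```

Call:
servo_tool([
  {"dp":[-2.9,8,-2.8],"turn":[0,0,0.4]},
  {"dp":[-2.9,20,-2.8],"turn":[0,0,0.4]},
  {"dp":[-2.9,36,-2.8],"turn":[0,0,0.4]},
  {"dp":[-2.9,50,-2.8],"turn":[0,0,0.4]},
  {"dp":[-2.9,50,-2.8],"turn":[0,0,0.4]},
])

```text
clock: 2.95
eef_pos: [486.3, 86.0, 104.6]
eef_rot: [-1.05, 0.001, -1.391]
wrist_force: [-0.5, -0.0, -0.2]
finger_gap: 93.8
```

```bash
python3 -c "
from h import *
where()
move([-102.8,-2,61.4],30)
import cv2
for n,r in (('top',(120,330,130,310)),('side',(120,260,230,360))):
    C=Cam(n); a=C.img[r[0]:r[1],r[2]:r[3],::-1]; cv2.imwrite(f'pics/{n}2.png',cv2.resize(a,None,fx=4 if n=='side' else 2.8,fy=4 if n=='side' else 2.8,interpolation=cv2.INTER_CUBIC))
"
```

```text
t 2.95 lane TCP [-122.4   -2.1   90.6] rotvec vs down [29.8  0.2  0. ] F lane [-0.5  0.1 -0.2] gap 93.8 q [0.07 0.06 2.16 0.14 0.4  1.35]
dp [-0.1 35.1  2.5] turn [ 0.2 -0.2  0. ] |dp| 35 |t| 0.2
```

View pics/top2.png

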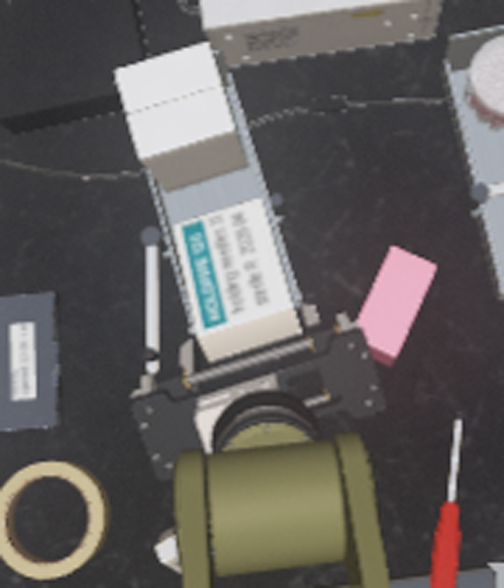

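View pics/side2.png

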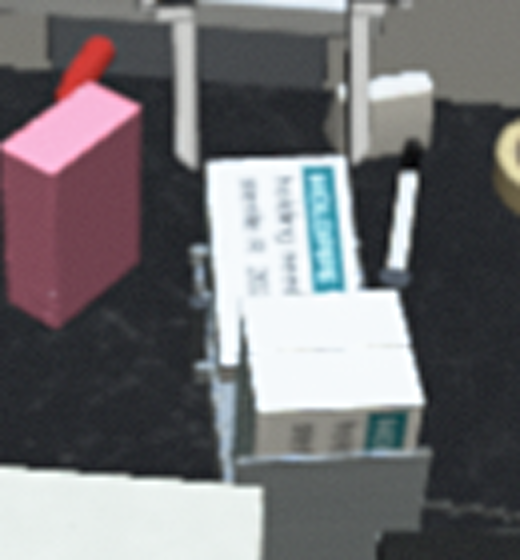

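Call:
servo_tool([
  {"dp":[-1.6,6,2.5],"turn":[0,0,0]},
  {"dp":[-1.6,15,2.5],"turn":[0,0,0]},
  {"dp":[-1.6,25,2.5],"turn":[0,0,0]},
  {"dp":[-1.6,35,2.5],"turn":[0,0,0]},
  {"dp":[-1.6,35,2.5],"turn":[0,0,0]},
])

```text
clock: 3.47
eef_pos: [505.5, 91.2, 76.8]
eef_rot: [-1.049, 0.001, -1.391]
wrist_force: [0.5, -1.0, -0.3]
finger_gap: 94.0
```

```bash
python3 -c "
from h import *
where()
move([-102.8,-.5,61.4],30)
import cv2
for n,r in (('top',(120,330,130,310)),('side',(120,260,230,360))):
    C=Cam(n); a=C.img[r[0]:r[1],r[2]:r[3],::-1]; cv2.imwrite(f'pics/{n}3.png',cv2.resize(a,None,fx=4 if n=='side' else 2.8,fy=4 if n=='side' else 2.8,interpolation=cv2.INTER_CUBIC))
"
```

```text
t 3.47 lane TCP [-102.6   -0.4   62.8] rotvec vs down [29.9  0.1  0. ] F lane [ 0.4 -1.1 -0.3] gap 94.0 q [0.08 0.17 2.13 0.16 0.33 1.34]
dp [ 0.1  1.1 -0.9] turn [ 0.1 -0.1  0. ] |dp| 1 |t| 0.2
```

View pics/side3.png

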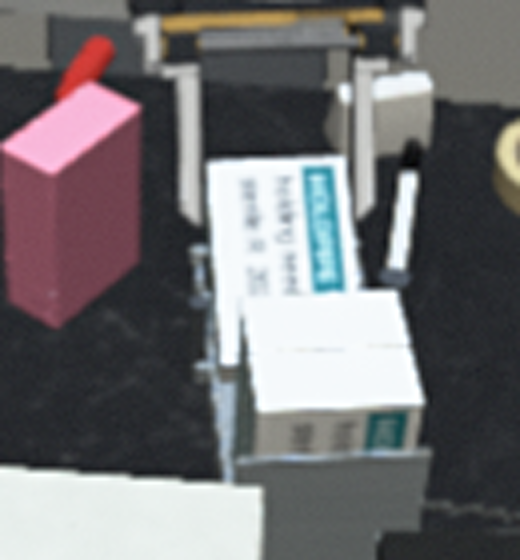

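The fingers straddle the carton's top end: tips are at (192,220) and (365,215), carton edges at x≈210 and 350. Closing now.

Call:
servo_tool([
  {"dp":[0,0,0]},
  {"dp":[0,0,0]},
  {"dp":[0,0,0]},
  {"dp":[0,0,0]},
  {"dp":[0,0,0]},
], grip=1, force=40)

```text
$.commands[0]: bad value
```

```bash
cat >> h.py <<'E'
def pose_rel(phi,tcp0,tilt0,lift=0,dx=0,piv=(-18,4)):
    "tcp & tilt after rotating carton by phi (deg) about foot"
    a=np.radians(phi);c,s=np.cos(a),np.sin(a)
    vx,vz=tcp0[0]-piv[0],tcp0[2]-piv[1]
    # clockwise in x-z (x right, z up)
    return [piv[0]+c*vx+s*vz+dx,tcp0[1],piv[1]-s*vx+c*vz+lift],tilt0-phi
E
python3 -c "
from h import *
where()
"
```

```text
t 3.57 lane TCP [-102.7   -0.4   63.9] rotvec vs down [29.9  0.1  0. ] F lane [-1.   1.2 -0.1] gap 93.8 q [0.08 0.16 2.13 0.15 0.33 1.34]
```

Call:
servo_tool([
  {"dp":[0,2,0],"turn":[0,0,0]},
  {"dp":[0,2,0],"turn":[0,0,0]},
  {"dp":[0,2,0],"turn":[0,0,0]},
  {"dp":[0,2,0],"turn":[0,0,0]},
  {"dp":[0,2,0],"turn":[0,0,0]},
], grip=1, force=40)

```text
clock: 3.98
eef_pos: [506.5, 91.4, 76.6]
eef_rot: [-1.048, 0.001, -1.391]
wrist_force: [-1.1, -0.5, 3.1]
finger_gap: 84.8
```

```bash
python3 -c "
from h import *
where()
"
```

```text
t 3.98 lane TCP [-101.5   -0.4   62.6] rotvec vs down [30.   0.1  0. ] F lane [-1.1 -0.3  3.1] gap 84.8 q [0.08 0.17 2.13 0.16 0.33 1.34]
```

```bash
cat >> h.py <<'E'
T0=[-101.5,-.4,62.6]
def rows(seq):
    from cell import manip
    st=manip.read_state();p=st["eef_pos"];R=Ro.from_euler('xyz',st["eef_rot"]).as_matrix()
    for phi,lift,dx in seq:
        t,ti=pose_rel(phi,T0,30,lift,dx)
        dp=R.T@(l2w(t)-p); tu=Ro.from_matrix(R.T@Rt(ti)).as_rotvec(degrees=True)
        print(phi,"lane",np.round(t,1),"dp",dp.round(1),"turn",tu.round(1))
E
python3 -c "
from h import *
rows([(2,3,0),(6,4,0),(11,4,0),(15,4,0),(20,4,0)])
"
```

```text
2 lane [-99.4  -0.4  68.5] dp [-0.  -4.1  4.8] turn [-2.  -0.1  0. ]
6 lane [-94.9  -0.4  75. ] dp [-0.  -7.5 11.9] turn [-6.  -0.1  0. ]
11 lane [-88.8  -0.4  81.5] dp [ -0.  -10.   20.5] turn [-11.   -0.1   0. ]
15 lane [-83.5  -0.4  86.2] dp [ -0.1 -11.5  27.4] turn [-15.   -0.1   0. ]
20 lane [-76.4  -0.4  91.6] dp [ -0.1 -12.6  36.3] turn [-20.   -0.1   0. ]
```

Call:
servo_tool([
  {"dp":[0,-4.1,4.8],"turn":[-2,0,0]},
  {"dp":[0,-7.5,11.9],"turn":[-6,0,0]},
  {"dp":[0,-10,20.5],"turn":[-11,0,0]},
  {"dp":[0,-11.5,27.4],"turn":[-15,0,0]},
  {"dp":[0,-12.6,36.3],"turn":[-20,0,0]},
])

```text
clock: 4.4
eef_pos: [530.9, 95.8, 106.1]
eef_rot: [-1.401, 0.0, -1.391]
wrist_force: [-0.3, 0.3, -1.9]
finger_gap: 84.9
```

```bash
python3 -c "
from h import *
where()
rows([(20,4,0),(25,4,0),(30,4,0),(35,4,0),(40,4,0)])
import cv2
for n,r in (('side',(120,260,230,360)),):
    C=Cam(n); a=C.img[r[0]:r[1],r[2]:r[3],::-1]; cv2.imwrite(f'pics/{n}4.png',cv2.resize(a,None,fx=4 if n=='side' else 2.8,fy=4 if n=='side' else 2.8,interpolation=cv2.INTER_CUBIC))
"
```

```text
t 4.4 lane TCP [-76.8  -0.5  92.1] rotvec vs down [9.8 0.1 0. ] F lane [-0.2  0.3 -1.9] gap 84.9 q [0.1  0.29 1.79 0.02 0.89 1.49]
20 lane [-76.4  -0.4  91.6] dp [-0.1  0.5  0.3] turn [ 0.2 -0.1  0. ]
25 lane [-68.9  -0.4  96.4] dp [-0.2 -2.9  8.5] turn [-4.8 -0.1 -0. ]
30 lane [-61.   -0.4 100.5] dp [-0.2 -5.6 17. ] turn [-9.8 -0.1 -0. ]
35 lane [-52.8  -0.4 103.9] dp [-0.2 -7.6 25.7] turn [-14.8  -0.1  -0. ]
40 lane [-44.3  -0.4 106.6] dp [-0.2 -8.8 34.5] turn [-19.8  -0.1  -0. ]
```

View pics/side4.png

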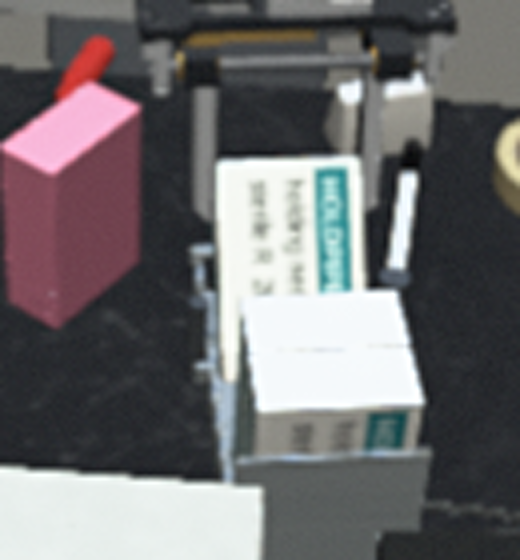

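The carton is following the gripper. Its top edge is at y≈158 over x 217–360, and the row hasn't moved. I'll continue the turn.

Call:
servo_tool([
  {"dp":[0,-1,3],"turn":[-2,0,0]},
  {"dp":[-0.2,-3.5,10],"turn":[-5.8,0,0]},
  {"dp":[-0.2,-5.6,17],"turn":[-9.8,0,0]},
  {"dp":[-0.2,-7.6,25.7],"turn":[-14.8,0,0]},
  {"dp":[-0.2,-8.8,34.5],"turn":[-19.8,0,0]},
])

```text
clock: 4.87
eef_pos: [565.6, 102.1, 122.8]
eef_rot: [-1.753, 0.0, -1.392]
wrist_force: [-0.3, -0.2, -0.8]
finger_gap: 84.8
```

```bash
python3 -c "
from h import *
where()
rows([(45,4,0),(50,4,0),(55,4,0),(59,4,0),(62,4,0)])
"
```

```text
t 4.87 lane TCP [-41.5  -0.6 108.8] rotvec vs down [-10.5   0.2   0. ] F lane [-0.4 -0.2 -0.8] gap 84.8 q [ 0.12  0.54  1.39 -0.01  1.39  1.51]
45 lane [-35.6  -0.4 108.5] dp [-0.2 -0.8  5.8] turn [-4.5 -0.2 -0. ]
50 lane [-26.8  -0.4 109.6] dp [-0.3 -3.5 14.3] turn [-9.5 -0.1 -0.1]
55 lane [-17.9  -0.4 110. ] dp [-0.3 -5.5 23. ] turn [-14.5  -0.1  -0.1]
59 lane [-10.8  -0.4 109.8] dp [-0.3 -6.5 30. ] turn [-18.5  -0.1  -0.1]
62 lane [ -5.5  -0.4 109.2] dp [-0.3 -7.  35.3] turn [-21.5  -0.1  -0.1]
```

Call:
servo_tool([
  {"dp":[-0.1,-0.8,5.8],"turn":[-4.5,0,0]},
  {"dp":[-0.2,-3.5,14.3],"turn":[-9.5,0,0]},
  {"dp":[-0.3,-5.5,23],"turn":[-14.5,0,0]},
  {"dp":[-0.3,-6.5,30],"turn":[-18.5,0,0]},
  {"dp":[-0.3,-7,35.3],"turn":[-21.5,0,0]},
])

```text
clock: 5.28
eef_pos: [601.3, 108.9, 122.1]
eef_rot: [-2.133, 0.0, -1.392]
wrist_force: [0.5, 1.0, -2.2]
finger_gap: 84.9
```

```bash
python3 -c "
from h import *
where()
import cv2
for n,r in (('top',(110,290,140,300)),('side',(120,260,230,360)),):
    C=Cam(n); a=C.img[r[0]:r[1],r[2]:r[3],::-1]; cv2.imwrite(f'pics/{n}5.png',cv2.resize(a,None,fx=4 if n=='side' else 3.2,fy=4 if n=='side' else 3.2,interpolation=cv2.INTER_CUBIC))
    np.savez(f'{n}5.npz',img=C.img,depth=C.d,K=C.K,k1=C.k1,R=C.R,t=C.t)
    P,u,v=C.cloud(); L=(P-L0)@RL
    m=(L[:,0]>-40)&(L[:,0]<135)&(abs(L[:,1])<40)&(L[:,2]>70)&(L[:,2]<145)
    Q=L[m]; 
    for a in range(-40,135,5):
        k=(Q[:,0]>=a)&(Q[:,0]<a+5)
        if k.sum(): print(n,a,k.sum(),np.percentile(Q[k,2],[10,50,90]).round(0))
"
```

```text
t 5.28 lane TCP [ -5.2  -0.4 108.1] rotvec vs down [-32.2   0.1   0.1] F lane [ 0.7  0.9 -2.2] gap 84.9 q [ 0.13  0.88  0.91 -0.03  1.91  1.52]
side -20 8 [133. 135. 135.]
side -15 13 [134. 135. 137.]
side -10 14 [134. 136. 137.]
side -5 1 [137. 137. 137.]
side 5 7 [133. 133. 134.]
side 10 29 [135. 136. 137.]
side 15 2 [137. 138. 138.]
side 20 87 [117. 125. 131.]
side 25 115 [119. 125. 133.]
side 40 29 [131. 132. 133.]
side 45 57 [131. 133. 134.]
side 50 63 [131. 133. 134.]
side 55 53 [132. 133. 134.]
side 60 59 [131. 133. 134.]
side 65 62 [132. 133. 134.]
side 70 66 [131. 133. 134.]
side 75 60 [131. 133. 134.]
side 80 67 [131. 133. 134.]
side 85 59 [131. 133. 134.]
side 90 68 [131. 133. 135.]
side 95 59 [131. 133. 134.]
side 100 66 [132. 133. 134.]
side 105 69 [131. 133. 134.]
side 110 69 [131. 133. 134.]
side 115 68 [131. 133. 134.]
side 120 98 [108. 132. 134.]
side 125 533 [ 92. 113. 130.]
side 130 284 [73. 84. 97.]
```

View pics/top5.png

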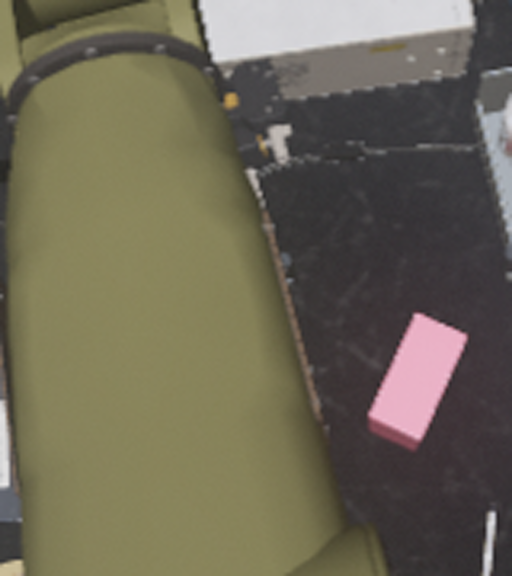

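View pics/side5.png

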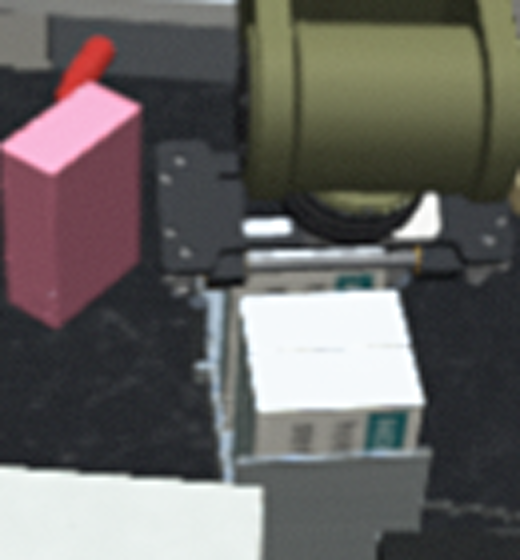

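```bash
python3 -c "
from h import *
C=Cam('side','side5.npz');P,u,v=C.cloud(); L=(P-L0)@RL
m=(L[:,0]>18)&(L[:,0]<33)&(abs(L[:,1])<36)&(L[:,2]>112)&(L[:,2]<133);Q=L[m]
A=np.c_[Q[:,1:],np.ones(len(Q))];c=np.linalg.lstsq(A,Q[:,0],rcond=None)[0];print(len(Q),'dx/dy deg',np.degrees(c[0]),'dx/dz deg',np.degrees(c[1]),'x at z125',A.mean(0)@c,(A@c-Q[:,0]).std())
m=(L[:,0]>118)&(L[:,0]<140)&(abs(L[:,1])<38)&(L[:,2]>107)&(L[:,2]<130);Q=L[m]
A=np.c_[Q[:,1:],np.ones(len(Q))];c=np.linalg.lstsq(A,Q[:,0],rcond=None)[0];print('rear carton ref',len(Q),'dx/dy deg',np.degrees(c[0]),'dx/dz deg',np.degrees(c[1]),'x',A.mean(0)@c,Q.mean(0))
move([-5,-.4,105],-32)
"
```

```text
173 dx/dy deg -0.27237766940231556 dx/dz deg 1.6519125247409618 x at z125 25.075765063120077 1.2100790730309225
rear carton ref 283 dx/dy deg -0.41981474334884744 dx/dz deg -0.41823589742813827 x 126.6900845486519 [126.69008455  -0.43686355 118.69644998]
dp [-0.   1.   1.1] turn [ 0.2 -0.1 -0.1] |dp| 1 |t| 0.3
```

Call:
servo_tool([
  {"dp":[0,1,0.6],"turn":[0,0,0]},
  {"dp":[0,1.8,1.1],"turn":[0,0,0]},
  {"dp":[0,2.5,1.6],"turn":[0,0,0]},
  {"dp":[0,2.5,1.6],"turn":[0,0,0]},
])

```text
clock: 5.72
eef_pos: [600.9, 108.8, 118.1]
eef_rot: [-2.131, 0.0, -1.392]
wrist_force: [-0.1, 0.4, -1.2]
finger_gap: 84.9
```

```bash
python3 -c "
from h import *
where()"
```

```text
t 5.72 lane TCP [ -5.5  -0.4 104.1] rotvec vs down [-32.1   0.1   0.1] F lane [ 0.   0.4 -1.2] gap 84.9 q [ 0.13  0.88  0.92 -0.03  1.9   1.52]
```

Call:
servo_tool([
  {"dp":[0,0.5,0.3],"turn":[0,0,0]},
  {"dp":[0,0.9,0.5],"turn":[0,0,0]},
  {"dp":[0,0.9,0.5],"turn":[0,0,0]},
])

```text
clock: 5.97
eef_pos: [600.9, 108.8, 118.0]
eef_rot: [-2.13, 0.0, -1.392]
wrist_force: [-0.6, 0.1, 5.1]
finger_gap: 84.5
```

```bash
python3 -c "
from h import *
where()"
```

```text
t 5.97 lane TCP [ -5.6  -0.4 104. ] rotvec vs down [-32.    0.1   0.1] F lane [-0.6  0.2  5.1] gap 84.5 q [ 0.13  0.88  0.92 -0.03  1.9   1.52]
```

Call:
servo_tool([
  {"dp":[0,-2,3.2],"turn":[0,0,0]},
  {"dp":[0,-4,6.4],"turn":[0,0,0]},
  {"dp":[0,-6,9.6],"turn":[0,0,0]},
  {"dp":[0,-7.5,11.9],"turn":[0,0,0]},
  {"dp":[0,-7.5,11.9],"turn":[0,0,0]},
])

```text
clock: 6.38
eef_pos: [615.2, 111.4, 118.0]
eef_rot: [-2.13, 0.0, -1.392]
wrist_force: [0.5, 0.1, 2.8]
finger_gap: 84.6
```

```bash
python3 -c "
from h import *
where()"
```

```text
t 6.38 lane TCP [  9.   -0.5 104. ] rotvec vs down [-32.    0.1   0.1] F lane [0.5 0.  2.8] gap 84.6 q [ 0.13  0.92  0.85 -0.03  1.93  1.52]
```

Call:
servo_tool([
  {"dp":[0,-0.8,1.3],"turn":[0,0,0]},
  {"dp":[0,-1.6,2.6],"turn":[0,0,0]},
  {"dp":[0,-2.3,3.8],"turn":[0,0,0]},
  {"dp":[0,-2.3,3.8],"turn":[0,0,0]},
])

```text
clock: 6.72
eef_pos: [619.5, 112.2, 118.0]
eef_rot: [-2.131, 0.0, -1.391]
wrist_force: [-3.3, -0.5, 3.9]
finger_gap: 84.8
```

```bash
python3 -c "
from h import *
where()
import cv2
for n,r in (('side',(160,250,265,345)),):
    C=Cam(n); a=C.img[r[0]:r[1],r[2]:r[3],::-1]; cv2.imwrite(f'pics/{n}6.png',cv2.resize(a,None,fx=6,fy=6,interpolation=cv2.INTER_CUBIC))
"
```

```text
t 6.72 lane TCP [ 13.4  -0.4 104. ] rotvec vs down [-32.1   0.1   0.1] F lane [-3.3  0.1  3.9] gap 84.8 q [ 0.13  0.93  0.83 -0.03  1.94  1.52]
```

View pics/side6.png

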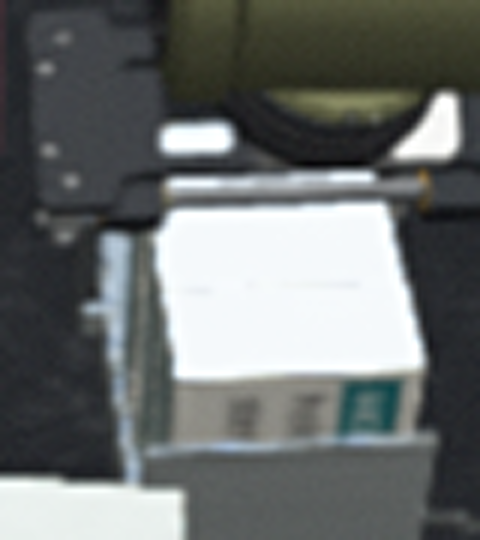

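Call:
servo_tool([
  {"dp":[0,-0.3,0.5],"turn":[0,0,0]},
  {"dp":[0,-0.3,0.5],"turn":[0,0,0]},
  {"dp":[0,-0.3,0.5],"turn":[0,0,0]},
  {"dp":[0,-0.3,0.5],"turn":[0,0,0]},
  {"dp":[0,-0.3,0.5],"turn":[0,0,0]},
], grip=-1)

```text
clock: 7.18
eef_pos: [620.2, 112.3, 117.9]
eef_rot: [-2.13, 0.0, -1.392]
wrist_force: [0.3, -0.4, 0.4]
finger_gap: 94.2
```

```bash
python3 -c "
from h import *
where()"
```

```text
t 7.18 lane TCP [ 14.   -0.5 103.9] rotvec vs down [-32.1   0.1   0.1] F lane [ 0.2 -0.5  0.4] gap 94.2 q [ 0.13  0.94  0.83 -0.03  1.94  1.52]
```

Forces are zero and the fingers are open. Lifting straight up.

Call:
servo_tool([
  {"dp":[0,-8,-5],"turn":[0,0,0]},
  {"dp":[0,-22,-14],"turn":[0,0,0]},
  {"dp":[0,-42,-26.5],"turn":[0,0,0]},
  {"dp":[0,-64,-40],"turn":[0,0,0]},
  {"dp":[0,-64,-40],"turn":[0,0,0]},
])

```text
clock: 7.6
eef_pos: [621.4, 112.4, 199.4]
eef_rot: [-2.122, -0.0, -1.392]
wrist_force: [0.2, 0.2, 1.6]
finger_gap: 93.9
```

```bash
python3 -c "
from h import *
where(); move([-70,0,185],0)
import cv2
for n,r in (('top',(110,290,140,300)),('side',(140,250,250,350)),):
    C=Cam(n); a=C.img[r[0]:r[1],r[2]:r[3],::-1]; cv2.imwrite(f'pics/{n}7.png',cv2.resize(a,None,fx=5 if n=='side' else 3.2,fy=5 if n=='side' else 3.2,interpolation=cv2.INTER_CUBIC))
"
```

```text
t 7.6 lane TCP [ 15.3  -0.5 185.4] rotvec vs down [-31.6   0.2   0. ] F lane [0.2 0.1 1.6] gap 93.9 q [ 0.13  0.88  0.74 -0.03  2.08  1.52]
dp [ -0.3  45.  -72.4] turn [31.6 -0.2 -0. ] |dp| 85 |t| 31.6
```

View pics/side7.png

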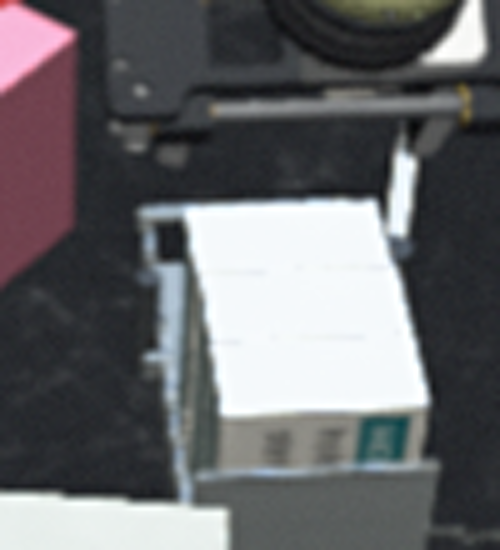

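The three carton tops now line up as one block, with seams at y≈270 and 340 in the crop. Next is a gentle squaring push on the front face with both fingers.

Call:
servo_tool([
  {"dp":[0,9,-14],"turn":[6,0,0]},
  {"dp":[0,18,-29],"turn":[13,0,0]},
  {"dp":[0,27,-43],"turn":[19,0,0]},
  {"dp":[0,36,-58],"turn":[26,0,0]},
  {"dp":[0,45,-72],"turn":[31.6,0,0]},
], grip=-0.06)

```text
clock: 8.12
eef_pos: [537.7, 97.3, 193.9]
eef_rot: [-1.632, 0.0, -1.391]
wrist_force: [1.4, -0.3, 1.0]
finger_gap: 64.0
```

```bash
python3 -c "
from h import *
where(); move([-60,0,65],0)
"
```

```text
t 8.12 lane TCP [-69.8  -0.3 179.9] rotvec vs down [-3.5  0.2  0. ] F lane [ 1.3 -0.6  1. ] gap 64.0 q [ 0.11  0.34  1.5  -0.    1.36  1.51]
dp [ -0.3 114.1  16.8] turn [ 3.5 -0.2 -0. ] |dp| 115 |t| 3.5
```

Call:
servo_tool([
  {"dp":[0,20,3],"turn":[3.5,0,0]},
  {"dp":[0,50,5],"turn":[3.5,0,0]},
  {"dp":[0,85,10],"turn":[3.5,0,0]},
  {"dp":[0,114,16.8],"turn":[3.5,0,0]},
  {"dp":[0,114,16.8],"turn":[3.5,0,0]},
])

```text
clock: 8.53
eef_pos: [544.4, 98.7, 73.2]
eef_rot: [-1.58, 0.001, -1.392]
wrist_force: [-0.5, 0.1, -0.9]
finger_gap: 49.6
```

```bash
python3 -c "
from h import *
where(); move([-12,0,65],0)
"
```

```text
t 8.53 lane TCP [-62.9  -0.1  59.2] rotvec vs down [-0.5  0.2  0.1] F lane [-0.5  0.2 -0.9] gap 49.6 q [0.11 0.46 1.64 0.   1.06 1.5 ]
dp [-0.2 -6.2 50.9] turn [ 0.5 -0.2 -0.1] |dp| 51 |t| 0.5
```

Call:
servo_tool([
  {"dp":[0,-4,10],"turn":[0,0,0]},
  {"dp":[0,-4,22],"turn":[0,0,0]},
  {"dp":[0,-4,34],"turn":[0,0,0]},
  {"dp":[0,-4,44],"turn":[0,0,0]},
  {"dp":[0,-4,48],"turn":[0,0,0]},
])

```text
clock: 8.95
eef_pos: [592.6, 107.4, 77.9]
eef_rot: [-1.579, 0.001, -1.392]
wrist_force: [-0.4, -0.1, -0.0]
finger_gap: 49.6
```

Call:
servo_tool([
  {"dp":[0,0,3],"turn":[0,0,0]},
  {"dp":[0,0,5],"turn":[0,0,0]},
  {"dp":[0,0,5],"turn":[0,0,0]},
])

```text
clock: 9.2
eef_pos: [596.4, 108.1, 78.7]
eef_rot: [-1.582, 0.001, -1.391]
wrist_force: [-11.4, -2.7, 8.4]
finger_gap: 50.2
```

```bash
python3 -c "
from h import *
where()
"
```

```text
t 9.2 lane TCP [-10.1  -0.2  64.7] rotvec vs down [-0.6  0.1  0.1] F lane [-11.7  -0.5   8.4] gap 50.2 q [0.12 0.55 1.47 0.   1.13 1.51]
```

Call:
servo_tool([
  {"dp":[0,0,-6],"turn":[0,0,0]},
  {"dp":[0,0,-20],"turn":[0,0,0]},
  {"dp":[0,-10,-45],"turn":[0,0,0]},
  {"dp":[0,-40,-65],"turn":[0,0,0]},
  {"dp":[0,-80,-80],"turn":[0,0,0]},
])

```text
clock: 9.62
eef_pos: [515.7, 93.6, 157.4]
eef_rot: [-1.587, 0.001, -1.391]
wrist_force: [1.4, -0.1, 0.9]
finger_gap: 49.5
```

```bash
python3 -c "
from h import *
where()
h=np.array([-14,57]);
for d in (-13,0,15,30,45,60,75,90):
    f=np.radians(d);print(d,(h+85*np.array([-np.cos(f),-np.sin(f)])-14*np.array([np.sin(f),-np.cos(f)])).round(1))
move([-100,105,150],0,45); move([-100,105,150],0,90)
"
```

```text
t 9.62 lane TCP [-92.1   0.  143.4] rotvec vs down [-0.9  0.1  0.1] F lane [ 1.4 -0.4  0.9] gap 49.5 q [0.11 0.3  1.64 0.   1.22 1.5 ]
-13 [-93.7  89.8]
0 [-99.  71.]
15 [-99.7  48.5]
30 [-94.6  26.6]
45 [-84.    6.8]
60 [-68.6  -9.6]
75 [-49.5 -21.5]
90 [-28. -28.]
dp [-105.    -6.3   -8.2] turn [  0.9 -45.1  -0.4] |dp| 105 |t| 45.1
dp [-105.    -6.3   -8.2] turn [  0.7 -90.1  -0.8] |dp| 105 |t| 90.1
```

Call:
servo_tool([
  {"dp":[-21,-6,-8],"turn":[0,-7,0]},
  {"dp":[-42,-6,-8],"turn":[0,-14,0]},
  {"dp":[-63,-6,-8],"turn":[0,-21,0]},
  {"dp":[-84,-6,-8],"turn":[0,-28,0]},
  {"dp":[-105,-6,-8],"turn":[0.5,-35,-0.3]},
], grip=1)

```text
clock: 10.03
eef_pos: [488.5, 196.2, 164.2]
eef_rot: [-1.576, 0.003, -0.774]
wrist_force: [0.4, -0.0, -0.4]
finger_gap: 20.0
```

Call:
servo_tool([
  {"dp":[0,0,0],"turn":[0,-7,0]},
  {"dp":[0,0,0],"turn":[0,-14,0]},
  {"dp":[0,0,0],"turn":[0,-21,0]},
  {"dp":[0,0,0],"turn":[0,-28,0]},
  {"dp":[0,0,0],"turn":[0,-35,0]},
])

```text
clock: 10.45
eef_pos: [488.0, 196.1, 164.6]
eef_rot: [-1.574, 0.005, -0.157]
wrist_force: [-1.0, 0.2, -0.1]
finger_gap: 0.3
```

```bash
python3 -c "
from h import *
where(); move([-96,108,80],0,90)
import cv2
for n,r in (('top',(110,290,140,300)),('side',(140,250,250,350)),):
    C=Cam(n); a=C.img[r[0]:r[1],r[2]:r[3],::-1]; cv2.imwrite(f'pics/{n}8.png',cv2.resize(a,None,fx=5 if n=='side' else 3.2,fy=5 if n=='side' else 3.2,interpolation=cv2.INTER_CUBIC))
    np.savez(f'{n}8.npz',img=C.img,depth=C.d,K=C.K,k1=C.k1,R=C.R,t=C.t)
"
```

```text
t 10.45 lane TCP [-100.8  105.9  150.6] rotvec vs down [ -0.3 -70.6   0.2] F lane [-1.   0.4 -0.1] gap 0.3 q [ 0.31  0.29  1.64 -0.    1.22  0.47]
dp [ 4.2 70.6  3.8] turn [  0.1 -19.4  -0.3] |dp| 71 |t| 19.4
```

View pics/top8.png

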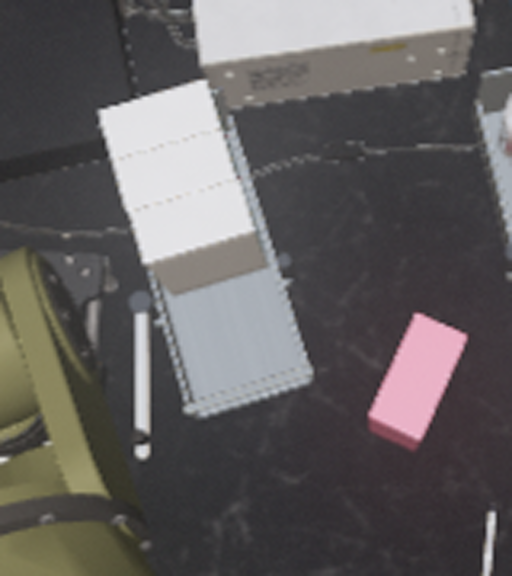

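View pics/side8.png

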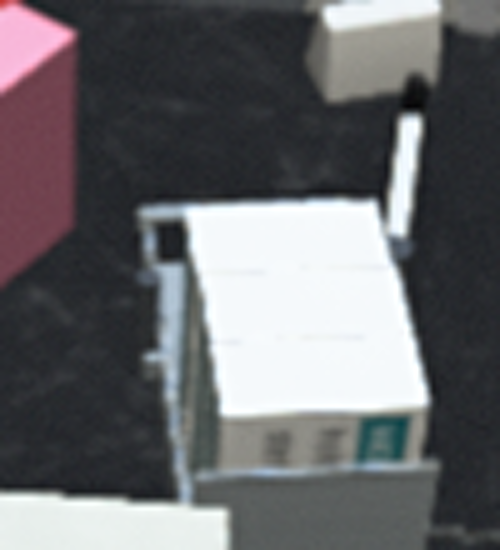

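Both views show the three cartons standing square in one block. The bar is still open: hinge at top-crop (140,300), knob at (142,440). I'll check the numbers.

```bash
python3 -c "
from h import *
import cv2
for n in('top','side'):
    C=Cam(n,n+'8.npz');P,u,v=C.cloud(); L=(P-L0)@RL
    m=(L[:,0]>-25)&(L[:,0]<140)&(abs(L[:,1])<60)&(L[:,2]>127)&(L[:,2]<142);print(n,'tops',cv2.minAreaRect(L[m][:,:2].astype(np.float32)),np.median(L[m][:,2]), L[m].min(0))
    m=(L[:,0]>-25)&(L[:,0]<20)&(abs(L[:,1])<38)&(L[:,2]>30)&(L[:,2]<122);Q=L[m]
    if n=='top':
        A=np.c_[Q[:,1:],np.ones(len(Q))];c=np.linalg.lstsq(A,Q[:,0],rcond=None)[0];print(len(Q),'dx/dy deg',np.degrees(c[0]),'dx/dz deg',np.degrees(c[1]),'x',Q[:,0].mean())
        for p,z in(((140,300),90),((142,440),110)): print(w2l(C.onz(np.array(p)/3.2+[140,110],z+14)[0]))
"
```

```text
top tops ((63.61907958984375, -0.8807525634765625), (126.78996276855469, 86.57765197753906), 0.3499813675880432) 134.46151020125149 [  0.25950927 -44.4229456  127.02698109]
271 dx/dy deg 0.08537773117261468 dx/dz deg -0.09771014230566193 x 0.760489584152256
[-15.06551245  56.2951532   90.        ]
[-120.77084616   79.58046222  110.        ]
side tops ((65.2475814819336, -0.9494514465332031), (132.86224365234375, 86.79978942871094), 1.4335395097732544) 132.69977366900906 [ -0.65138034 -45.28350516 127.01361117]
```

Call:
servo_tool([
  {"dp":[4,10,4],"turn":[0,-7,0]},
  {"dp":[4,35,4],"turn":[0,-14,0]},
  {"dp":[4,60,4],"turn":[0,-19.4,0]},
  {"dp":[4,70,4],"turn":[0,-19.4,0]},
  {"dp":[4,70,4],"turn":[0,-19.4,0]},
])

```text
clock: 10.97
eef_pos: [491.1, 198.8, 92.8]
eef_rot: [-1.572, 0.01, 0.171]
wrist_force: [-0.1, -0.1, -0.0]
finger_gap: 0.2
```

```bash
python3 -c "
from h import *
where()
"
```

```text
t 10.97 lane TCP [-97.3 108.   78.8] rotvec vs down [ -0.5 -89.4   0.4] F lane [-0.1 -0.1 -0. ] gap 0.2 q [ 0.32  0.38  1.69 -0.    1.08  0.14]
```

Call:
servo_tool([
  {"dp":[2,0,-10],"turn":[0,0,0]},
  {"dp":[2,0,-20],"turn":[0,0,0]},
  {"dp":[0,0,-29],"turn":[0,0,0]},
  {"dp":[-2,0,-38],"turn":[0,0,0]},
  {"dp":[-2.5,0,-48],"turn":[0,0,0]},
])

```text
clock: 11.38
eef_pos: [497.0, 150.0, 93.6]
eef_rot: [-1.572, 0.009, 0.17]
wrist_force: [0.2, 0.3, -0.2]
finger_gap: 0.4
```

Call:
servo_tool([
  {"dp":[0,0,-11],"turn":[0,0,0]},
  {"dp":[2,0,-22],"turn":[0,0,0]},
  {"dp":[5,0,-33],"turn":[0,0,0]},
  {"dp":[10,0,-43],"turn":[0,0,0]},
  {"dp":[15,0,-53],"turn":[0,0,0]},
])

```text
clock: 11.8
eef_pos: [521.5, 99.2, 93.6]
eef_rot: [-1.572, 0.008, 0.17]
wrist_force: [-1.1, 1.1, 1.2]
finger_gap: 0.5
```

```bash
python3 -c "
from h import *
where()
import cv2
for n,r in (('side',(140,250,250,350)),):
    C=Cam(n); a=C.img[r[0]:r[1],r[2]:r[3],::-1]; cv2.imwrite(f'pics/{n}9.png',cv2.resize(a,None,fx=5 if n=='side' else 3.2,fy=5 if n=='side' else 3.2,interpolation=cv2.INTER_CUBIC))
"
```

```text
t 11.8 lane TCP [-85.4   4.5  79.6] rotvec vs down [ -0.4 -89.3   0.3] F lane [-0.9  1.2  1.2] gap 0.5 q [ 0.12  0.38  1.69 -0.    1.08 -0.05]
```

View pics/side9.png

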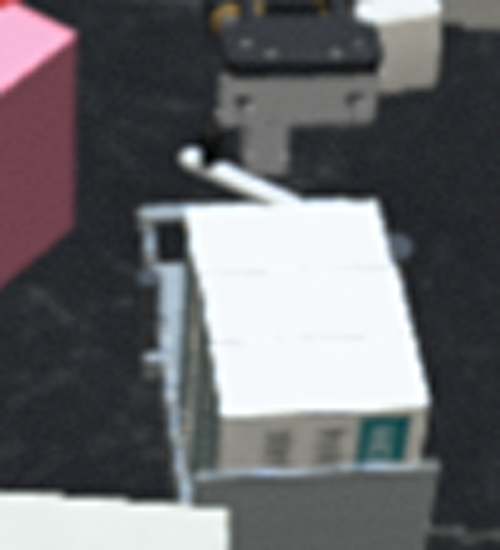

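The bar is coming round: its tip is at (190,155) with the finger behind it at (265,160). I'll carry on.

Call:
servo_tool([
  {"dp":[8,0,-7],"turn":[0,0,0]},
  {"dp":[17,0,-14],"turn":[0,0,0]},
  {"dp":[26,0,-20],"turn":[0,0,0]},
  {"dp":[36,0,-26],"turn":[0,0,0]},
  {"dp":[43,0,-29],"turn":[0,0,0]},
])

```text
clock: 12.27
eef_pos: [570.5, 76.1, 93.1]
eef_rot: [-1.573, 0.008, 0.169]
wrist_force: [-0.9, 0.7, 0.2]
finger_gap: 0.5
```

Call:
servo_tool([
  {"dp":[4,0,-1],"turn":[0,0,0]},
  {"dp":[8,0,-2],"turn":[0,0,0]},
  {"dp":[10,0,-2],"turn":[0,0,0]},
  {"dp":[10,0,-2],"turn":[0,0,0]},
])

```text
clock: 12.6
eef_pos: [580.1, 75.6, 92.6]
eef_rot: [-1.573, 0.011, 0.169]
wrist_force: [-2.8, -2.6, 1.3]
finger_gap: 0.3
```

```bash
python3 -c "
from h import *
where()
"
```

```text
t 12.6 lane TCP [-32.  -29.3  78.6] rotvec vs down [ -0.6 -89.2   0.4] F lane [-3.2 -2.   1.3] gap 0.3 q [ 0.07  0.49  1.53 -0.    1.13 -0.1 ]
```

Call:
servo_tool([
  {"dp":[1.5,0,0],"turn":[0,0,0]},
  {"dp":[2.5,0,0],"turn":[0,0,0]},
  {"dp":[2.5,0,0],"turn":[0,0,0]},
  {"dp":[2.5,0,0],"turn":[0,0,0]},
])

```text
clock: 12.93
eef_pos: [580.6, 75.7, 92.3]
eef_rot: [-1.573, 0.016, 0.169]
wrist_force: [-14.9, -5.2, 7.6]
finger_gap: 0.5
```

```bash
python3 -c "
from h import *
where()
"
```

```text
t 12.93 lane TCP [-31.5 -29.3  78.3] rotvec vs down [ -0.8 -89.3   0.6] F lane [-15.6  -2.4   7.6] gap 0.5 q [ 0.07  0.5   1.52 -0.    1.14 -0.1 ]
```

The bar is at its stop: 15.6 N with only 0.5 mm of movement. Backing off along −x, then up.

Call:
servo_tool([
  {"dp":[-4,0,0],"turn":[0,0,0]},
  {"dp":[-15,0,0],"turn":[0,0,0]},
  {"dp":[-35,-10,0],"turn":[0,0,0]},
  {"dp":[-65,-40,0],"turn":[0,0,0]},
  {"dp":[-100,-75,0],"turn":[0,0,0]},
])

```text
clock: 13.35
eef_pos: [487.2, 60.2, 162.3]
eef_rot: [-1.573, 0.019, 0.169]
wrist_force: [-0.2, -0.0, 1.5]
finger_gap: 0.4
```

Call:
servo_tool([
  {"dp":[-20,-40,0],"turn":[0,0,0]},
  {"dp":[-50,-70,0],"turn":[0,0,0]},
  {"dp":[-80,-100,0],"turn":[0,0,0]},
  {"dp":[-80,-100,0],"turn":[0,0,0]},
])

```text
clock: 13.68
eef_pos: [408.5, 47.2, 269.0]
eef_rot: [-1.574, 0.011, 0.17]
wrist_force: [0.5, 0.2, 0.6]
finger_gap: 0.6
```

```bash
python3 -c "
from h import *
where()
import cv2
for n,r in (('top',(110,290,140,350)),('side',(140,270,130,360)),):
    C=Cam(n); a=C.img[r[0]:r[1],r[2]:r[3],::-1]; cv2.imwrite(f'pics/{n}10.png',cv2.resize(a,None,fx=3.2,fy=3.2,interpolation=cv2.INTER_CUBIC))
    P,u,v=C.cloud(); L=(P-L0)@RL
    m=(L[:,0]>-25)&(L[:,0]<140)&(abs(L[:,1])<60)&(L[:,2]>127)&(L[:,2]<142);print(n,'tops',cv2.minAreaRect(L[m][:,:2].astype(np.float32)),np.median(L[m][:,2]))
"
```

```text
t 13.68 lane TCP [-205.9  -26.2  255. ] rotvec vs down [ -0.6 -89.3   0.3] F lane [0.5 0.2 0.6] gap 0.6 q [ 0.03 -0.06  1.77 -0.01  1.44 -0.14]
top tops ((63.264862060546875, -0.9029579162597656), (126.8675537109375, 86.38529205322266), 0.49221834540367126) 134.36441315870042
side tops ((65.36195373535156, -0.82672119140625), (131.03115844726562, 86.65748596191406), 1.1597710847854614) 132.65470248039566
```

View pics/top10.png

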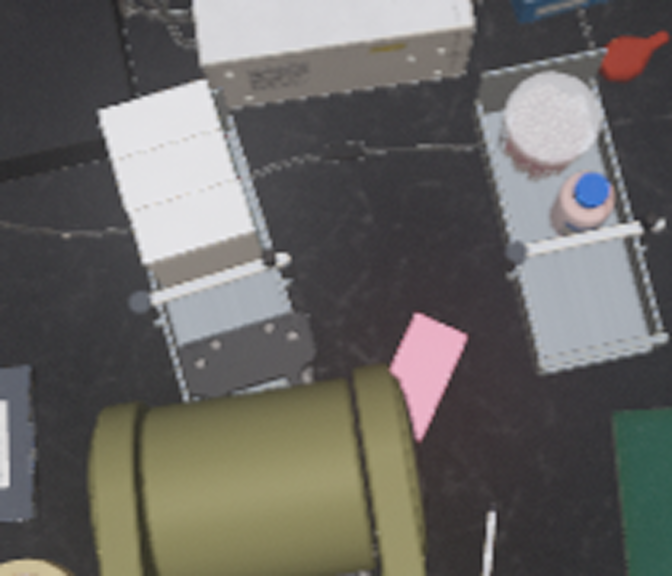

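View pics/side10.png

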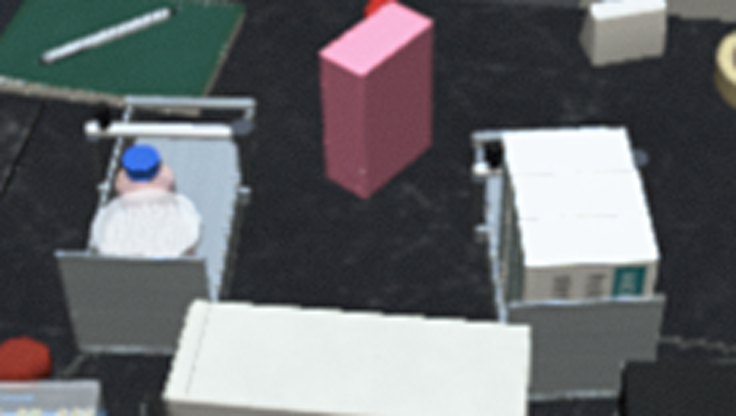

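The top view shows the bar straight across from (140,300) to (285,258), parallel to the row's front edge. The row is intact, and the other lane and the pink box have not moved. Handing in.

```bash
python3 -c "
from cell import manip
print(manip.sign_off(), manip.read_state()['clock'])"
```

```text
the job is handed in; nothing more can be done
the job is handed in; nothing more can be done
```

The job is handed in at about 13.7 s of the 54 s allowed; no verdict was reported. The toppled carton stands against the other two, and the retaining bar is closed in front of the row.

- **Carton:** I gripped its top end by the 85 mm sides, turned it upright about its foot edge and set it on the lane floor. I slid it back to the row, then squared it with a two-finger push of about 12 N.
- **Bar:** I swung it across with the shut fingers until it met its stop. It held at about 16 N with only 0.5 mm more movement.

Last checks:
- **Row position:** The front carton's face is at lane x ≈ 0.8 mm (0 to 2 mm expected), with tilt and skew about 0.1° by the top camera. That measurement is from just before the bar was closed. Afterwards the tops still formed one straight block, 127 × 86 mm and about 134 mm high.
- **Camera disagreement:** The side camera reads the block as 131 mm long and turned 1.2°, against 127 mm and 0.5° from the top camera. I put this down to side-camera depth noise and calibration.
- **Bar and surroundings:** In the top view the bar lies parallel to the row's front edge. The other lane, the tub, the bottle and the pink box look unmoved, and the robot was touching nothing.

The first planned grasp tilt of 50° brought the wrist close to a singular pose, so I used 30° instead.

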